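Tap-centre an upturned bowl on the pottery wheel and hold it down

TASK

The fired bowl stands upside down on the switched-off pottery wheel, off centre. With the fingers closed, nudge it gently from the side, sliding it over the wheel head until it sits in the middle with an even margin to the rings all round, never gripping, lifting or tipping it. Then press the closed fingertips steadily, not hard, down on the middle of its foot and finish while still holding it down there, centred and ready to be fixed for grinding its foot; leave the things on the bench where they are.

Things in the scene. Friction and masses are not known exactly. Their poses are not given: they have to be found in the camera images.
- bowl: Blue-green glazed bowl, upside down, 0.5 kg. Round: 130 mm across for the lowest 14 mm (its rim), 125 at height 28, 110 at 44, 88 at 56 mm. Bare tan foot ring on top, 69 mm across, 54 inside, top 72 mm above the rim; the middle inside it at 66 mm. Origin: axis, rim plane (wheel head surface), z up. Slides at 2 to 7 N, stays where left. Hold down with 6 to 25 N; over 40 N from the fingers is rough.
- wheel_head: Flat round aluminium wheel head, 280 mm across, 22 mm thick, with dark concentric rings of 30, 55, 80, 105 and 130 mm radius and two dark pin holes near its edge. Origin: the centre of its top face, 180 mm above the bench: the middle of the wheel; z up, any yaw. Its drive is stiff (0.6 N m to turn it), and it need not be turned.
- wheel_base: White housing of the table-top wheel, fixed, 350 (x) by 400 (y) by 112 mm high, with a round white splash pan around the wheel head: 398 mm across outside, clear inside to 170 mm radius, its rim 199 mm above the bench and so 19 mm above the wheel head. Origin: on the bench under the wheel's axis; z up.
- pail: Small light-blue plastic pail on the bench, 152 mm across at the rim, 130 mm high, wire bail on one side; leave it. Origin: centre of its underside.
- cup: Pinkish bisque cup without handle on the bench, 76 mm across and 80 mm high; leave it. Origin: centre of its underside.
- loop_tool: Trimming tool lying on the bench: wooden handle 13 mm thick, brass ferrule, steel wire loop 32 mm wide at its +x end; 165 mm long in all; leave it. Origin: under the handle, 85 mm from its butt; x along the tool.
- rubbing_block: Green diamond rubbing block lying on the bench, 90 by 45 by 20 mm; leave it. Origin: centre of its underside.

How it is judged:
By the outcome, as a careful person would: the job done as asked, in the order asked, and still so for the second after the job is handed in, while the arm keeps its last pose, push and grip.
It also fails if it takes over 64 s, if anything falls off the work surface, if the arm or the gripper's body presses on something with over 40 N, if the wrist force passes 120 N, or if a joint passes its speed limit or range.

ROBOT

A 6-joint arm with a two-finger parallel gripper is mounted at the origin on the work surface. World frame = base frame: x ahead of the robot, y to its left, z up, the work surface at z = 0. Lengths are in m, angles in rad, forces in N, time in s.
With the tool pointing down it reaches from about 0.325 to 0.9 m from the base axis. Payload 6.1 kg.
Tool frame: the origin (TCP) lies on the mounting face of the last link; the fingertips stand 173 mm ahead of it and the grasp point (between the pads) lies 155 mm ahead of it; x points along the fingers, y is the direction in which the jaws open and shut, and the axes are right-handed (so a half turn about x gives the same grasp; the last joint's range is limited). The gripper opens to 85 mm and grips with 20 to 120 N. Pads are 22 mm wide; open, the fingers measure 114 mm over their backs; the gripper's body (76 mm by 85 mm) begins 54 mm behind the grasp point. The pads swing forward as they close: fully open they stand 13 mm farther back than shut.
Start: joints at [1.062, 0.22, 1.526, -0, 1.395, -0.126], TCP at [0.233, 0.58, 0.405] pointing down, gripper open.
Joint ranges: [-2.98, 2.98], [-0.91, 2.08], [0.09, 2.57], [-1.24, 4.39], [0.2, 2.65], [-2.68, 2.68]. Speed limits (rad/s): [2.57, 2.57, 3.01, 3.14, 3.14, 3.14].

INTERFACE

Orientations are given as a rotation vector (axis times angle).
In Python, from plant import robot gives the robot as it stands. The module is installed in compiled form; this text tells all that it offers.
- The arm moves only by the tool send_rows, never from a script. Its argument "commands" is text: rows parted by semicolons, each of 7 numbers parted by spaces: the gripper's target within -1 to 1 (shut at 1, half-way at 0, fully open at -1), then the shift along the world's x, y, z in mm, then the turn, a rotation vector about the world's x, y, z in degrees. In form: jaw x y z ax ay az; .... A call has 1 to 8 rows; each row shifts and turns the commanded pose from where the row before left it; what a row does not reach is not made up. A row lasts 1/12 s, in which the tool goes at most 41.7 mm and 7.16 degrees, less where a joint would pass 70% of its speed; a pose out of reach is approached as far as the arm can. A call with a gripper value outside its range is refused whole. The fingers move at their own pace and stop on an object; the grip force is fixed at half the most. Time passes only in rows, so rows that do not move let the fingers close. It gives the time, the measured TCP pose, the force and the opening at its end, in the units of the state.
- robot.sense(): the state, without advancing time (a new reading comes with each control period).
- robot.snapshot(name): name is "scene" or "side" or "wrist"; returns a dict with "img" (480x640x3 uint8, red, green, blue), "range_z" (480x640 float32, m along the optical axis (not along the pixel's ray), 0 where there is no reading), "K" (3x3 intrinsics, pixels), "k1" (the pictures are not rectified: a ray, as slopes to the right and down, at radius r is drawn at 1 + k1 r^2 times it, then the intrinsics apply), "pose" (4x4, takes a point from camera to world coordinates); the wrist camera has in their place "tool_from_camera" (4x4, takes a point from camera to tool coordinates, whose origin is the TCP and whose axes are the tool frame's). Camera axes: x right, y up, looking along -z (the intrinsics and any distortion apply to the point x, -y, -z); pixel columns grow to the right and rows downward; lengths in m; the calibration is good to about 2 mm. A picture is of the moment at which its call begins: read the wrist's pose just before it.
- robot.close_job(): hands the job in, once; it reports no verdict.
Trained networks look in the newest picture that a camera, given by its name, has taken for a name from the list of things; names that differ only in an ending like _2 or _b are one class to them, and where a whole thing is asked for, a point or a joint stands for the part that bears it (a point fixed in the world has none). Each returns a list of dicts, best first, with "score" (0 to 1); they miss things now and then, are a little off and sometimes report something else, mostly with a low value. They report only what shows in the picture. A call takes as long as a camera call.
- robot.spot_in(thing, camera): "extent" ([centre column, centre row, width, height] in pixels, round what is visible of it).
- robot.trace(thing, camera): "pixels" (480x640 bool, what is visible of it) and "extent" ([centre column, centre row, width, height] in pixels, round what is visible of it).
The state is a dict: "t": time; "joint_pos": joint angles; "joint_velocities": joint speeds; "effort": joint torques, N m; "position": TCP position; "tool_rot": TCP orientation; "force": force on the tool from outside, world axes, zero at the start; "ft_torque": the same for the moment, N m; "gripper_width": finger opening in m.
Only numpy, scipy, OpenCV 4.12 (cv2) and the standard library are available. Lean on these libraries where they do the work, as an engineer would, in place of code of your own. Each camera call takes 0.05 s, during which the arm holds its last target. There are 200 camera calls.

## Working session

There is one attempt and no reset: what is moved stays moved. The work goes in short steps, Python scripts to look and compute and a tool call to move; the robot and the scene stay as the last step left them, time stands still between calls to the robot, and variables do not carry over. Pictures are saved under pics/ and viewed, about 8 in all and at most 12, crops included, and the job is handed in when it is done.

Besides the shell and the picture viewer there is one more tool, called after "Emit:" as a command line: name --argument value ..., lists and objects as JSON in quotes. send_rows: Moves the arm, as the interface text tells. Its arguments: {"type":"object","properties":{"commands":{"type":"string"}},"required":["commands"]}

```bash
mkdir -p pics; cat > h.py <<'E'
import numpy as np, cv2
from plant import robot
from scipy.spatial.transform import Rotation as R
def snap(n):
    s=robot.sense(); d=robot.snapshot(n)
    if 'pose' not in d:
        T=np.eye(4);T[:3,:3]=R.from_rotvec(s['tool_rot']).as_matrix();T[:3,3]=s['position'];d['pose']=T@d['tool_from_camera']
    return d
def pts(d):
    K=d['K'];v,u=np.mgrid[:480,:640]
    p=np.stack([u.ravel(),v.ravel()],1).astype(float)
    q=cv2.undistortPoints(p[:,None],K,np.array([d['k1'],0,0,0.]))[:,0]
    z=d['range_z'].ravel()
    P=np.stack([q[:,0]*z,-q[:,1]*z,-z],1)
    W=P@d['pose'][:3,:3].T+d['pose'][:3,3]
    W[z==0]=np.nan
    return W.reshape(480,640,3)
def fit(P):
    A=np.c_[2*P[:,:2],np.ones(len(P))];b=(P[:,:2]**2).sum(1)
    for _ in range(4):
        c=np.linalg.lstsq(A,b,rcond=None)[0];r=np.sqrt(c[2]+c[0]**2+c[1]**2)
        e=abs(np.hypot(*(P[:,:2]-c[:2]).T)-r);k=e<max(2.5*np.median(e),.001);P,A,b=P[k],A[k],b[k]
    return c[:2],r,len(P)
def fitr(P,r):
    from scipy.optimize import least_squares
    s=least_squares(lambda c:np.hypot(*(P[:,:2]-c).T)-r,P[:,:2].mean(0),loss='soft_l1',f_scale=.002)
    return s.x,len(P),np.median(abs(s.fun))
E
python3 - <<'E'
from h import *
s=robot.sense();print({k:np.round(s[k],3) for k in s})
for n in ['scene','side']:
    d=snap(n);cv2.imwrite(f'pics/{n}0.png',d['img'][:,:,::-1]);W=pts(d)
    print(n,np.round(d['pose'],3).tolist())
    for t in ['bowl','wheel_head','wheel_base','pail','cup']:
        for r in robot.trace(t,n)[:2]:
            P=W[r['pixels']];P=P[~np.isnan(P[:,0])]
            print(t,round(r['score'],2),np.round(r['extent']),np.round(np.percentile(P,[2,50,98],axis=0),3).tolist())
            if t=='bowl' :
                f=P[P[:,2]>.247]; print(' foot',fit(f), ' side',[ (h,fitr(P[abs(P[:,2]-.18-h)<.003],rr)) for h,rr in((.01,.065),(.02,.064),(.028,.0625),(.044,.055)) if (abs(P[:,2]-.18-h)<.003).sum()>5])
            if t=='wheel_head': print(' z',np.median(P[:,2]))
E
```

```text
{'t': np.float64(0.0), 'joint_pos': array([ 1.062,  0.221,  1.528,  0.   ,  1.395, -0.126]), 'joint_velocities': array([ 0.001, -0.001,  0.002,  0.   ,  0.002, -0.   ]), 'effort': array([-1.0000e-03, -4.9691e+01, -3.8938e+01, -0.0000e+00,  1.1000e-02,
        0.0000e+00]), 'position': array([0.233, 0.58 , 0.404]), 'tool_rot': array([ 0.299,  1.55 , -0.302]), 'force': array([-0.159, -0.898,  0.596]), 'ft_torque': array([-0.032,  0.083, -0.008]), 'gripper_width': np.float64(0.085)}
scene [[-0.109, -0.937, 0.331, 0.848], [0.994, -0.103, 0.038, 0.065], [-0.002, 0.333, 0.943, 0.961], [0.0, 0.0, 0.0, 1.0]]
bowl 0.85 [337. 233.  74.  71.] [[0.52, 0.008, 0.186], [0.583, 0.064, 0.235], [0.628, 0.121, 0.254]]
 foot (array([0.56652855, 0.06411123]), np.float64(0.02996258485352363), 512)  side [(0.01, (array([0.56470389, 0.06400647]), 58, np.float64(0.0002104784354138231))), (0.02, (array([0.56460163, 0.06400923]), 121, np.float64(0.00039836657296341005))), (0.028, (array([0.56462334, 0.06412788]), 170, np.float64(0.0006378760059739599))), (0.044, (array([0.56489034, 0.06410226]), 352, np.float6
[... 1074 characters left out ...]
28, (array([0.5650828 , 0.06272018]), 221, np.float64(0.0006713073575858458))), (0.044, (array([0.5651177 , 0.06291906]), 302, np.float64(0.0011923628261683722)))]
wheel_head 0.6 [344. 243. 148. 130.] [[0.438, -0.032, 0.168], [0.585, 0.134, 0.181], [0.695, 0.226, 0.183]]
 z 0.18077387757647184
wheel_base 0.82 [347. 275. 260. 251.] [[0.375, -0.094, 0.037], [0.606, 0.178, 0.12], [0.754, 0.305, 0.2]]
pail 0.74 [429. 423.  98.  98.] [[0.548, 0.36, 0.004], [0.593, 0.426, 0.047], [0.684, 0.496, 0.131]]
pail 0.26 [346. 275. 256. 251.] [[0.375, -0.095, 0.036], [0.605, 0.177, 0.12], [0.754, 0.305, 0.2]]
cup 0.67 [499. 333.  49.  54.] [[0.347, 0.332, 0.002], [0.367, 0.365, 0.049], [0.418, 0.4, 0.083]]
```

```bash
cat >> h.py <<'E'
def wheel(d,W,n):
    # edge of the wheel-head disc, r=.140
    P=W.reshape(-1,3);c=np.array([.567,.095])
    ok=~np.isnan(P[:,0]);P=P[ok]
    Z=P[(abs(P[:,2]-.181)<.004)&(np.hypot(*(P[:,:2]-c).T)<.165)]
    for _ in range(5):
        a=np.arctan2(*(Z[:,:2]-c).T[::-1]);rr=np.hypot(*(Z[:,:2]-c).T)
        b=((a+np.pi)/(2*np.pi)*72).astype(int)
        E=np.array([Z[b==i][np.argmax(rr[b==i])] for i in range(72) if (b==i).sum()>3]);c,r,m=fit(E)
    f=P[(abs(P[:,2]-.199)<.003)&(abs(np.hypot(*(P[:,:2]-c).T)-.185)<.02)]
    return c,r,m,fit(f)
E
python3 - <<'E'
from h import *
for n in ['scene','side']:
    d=snap(n);W=pts(d);print(n,wheel(d,W,n))
i=[cv2.imread(f'pics/{n}0.png') for n in('scene','side')]
cv2.imwrite('pics/both.png',np.hstack([cv2.resize(i[0][110:380,200:560],(400,300)),cv2.resize(i[1][110:410,180:580],(400,300))]))
big=cv2.resize(i[0][140:340,240:460],None,fx=2.7,fy=2.7,interpolation=cv2.INTER_CUBIC)
cv2.imwrite('pics/big.png',big)
E
```

```text
scene (array([0.56303831, 0.09325595]), np.float64(0.1392516825546569), 67, (array([0.56236612, 0.09233511]), np.float64(0.19377246914359936), 2467))
side (array([0.56341255, 0.09265302]), np.float64(0.13951031536694286), 63, (array([0.56341751, 0.09237568]), np.float64(0.19432588001831944), 2281))
```

View pics/scene0.png

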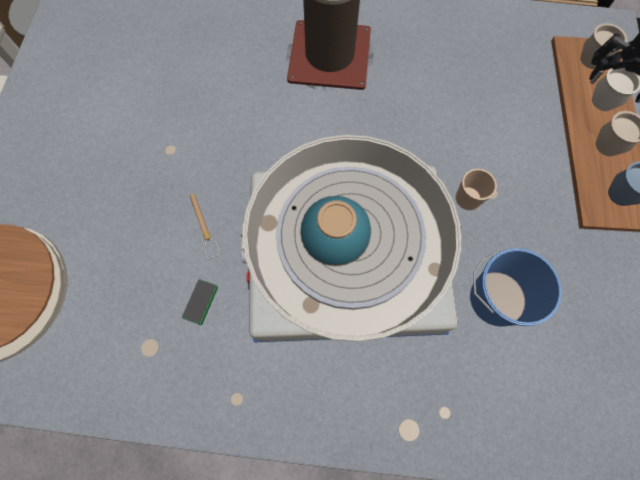

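View pics/big.png

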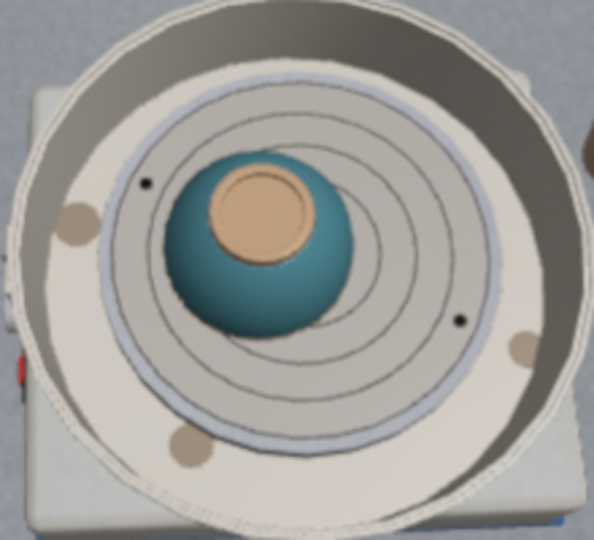

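```bash
python3 - <<'E'
from h import *
print(np.round(R.from_rotvec(robot.sense()['tool_rot']).as_matrix(),3))
E
```

```text
[[ 0.     0.374  0.928]
 [ 0.     0.928 -0.374]
 [-1.     0.     0.   ]]
```

Emit:
send_rows --commands "1 0 0 40 0 0 0; 1 10 -10 38 0 0 0; 1 25 -32 0 0 0 0; 1 25 -32 0 0 0 0; 1 25 -32 0 0 0 0; 1 25 -32 0 0 0 0; 1 25 -32 0 0 0 0; 1 25 -32 0 0 0 0"

```text
t: 1.37
position: [0.3941, 0.3761, 0.483]
tool_rot: [0.3, 1.549, -0.3]
force: [1.3, 0.2, 0.3]
gripper_width: 0.0002
```

Emit:
send_rows --commands "1 16 -38 0 0 0 4; 1 16 -38 0 0 0 6; 1 16 -38 0 0 0 6; 1 16 -38 0 0 0 6; 1 16 -38 0 0 0 0; 1 16 -38 0 0 0 0; 1 16 -38 0 0 0 0; 1 16 -38 0 0 0 0"

```text
t: 2.03
position: [0.5213, 0.0728, 0.4831]
tool_rot: [0.001, 1.57, -0.001]
force: [0.8, 0.7, 1.6]
gripper_width: -0.0003
```

Emit:
send_rows --commands "1 16 -38 0 0 0 0; 1 16 -38 0 0 0 0; 1 11 -36 0 0 0 0; 1 0 0 0 0 0 0; 1 0 0 0 0 0 0"

```text
t: 2.45
position: [0.5643, -0.0392, 0.4823]
tool_rot: [0.005, 1.571, -0.004]
force: [0.1, -0.1, 1.0]
gripper_width: 0.0001
```

```bash
python3 - <<'E'
from h import *
s=robot.sense();print(s['t'],s['position'],s['force']);print(np.round(R.from_rotvec(s['tool_rot']).as_matrix(),3))
d=snap('wrist');cv2.imwrite('pics/w1.png',d['img'][:,:,::-1]);W=pts(d);print(np.round(d['tool_from_camera'],3).tolist())
P=W.reshape(-1,3);P=P[~np.isnan(P[:,0])]
for h,rr in((.01,.065),(.02,.064),(.044,.055)):
    Q=P[(abs(P[:,2]-.18-h)<.003)&(np.hypot(P[:,0]-.565,P[:,1]-.0635)<.09)]
    if len(Q)>5: print(h,fitr(Q,rr))
try: print(wheel(d,W,''))
except Exception as e: print(e)
E
```

```text
2.45 [ 0.56432028 -0.03924801  0.48233424] [ 0.1102205  -0.08528318  0.97912654]
[[-0.001  0.006  1.   ]
 [ 0.     1.    -0.006]
 [-1.     0.    -0.001]]
[[0.0, 0.315, -0.949, 0.029], [1.0, 0.001, 0.0, -0.001], [0.001, -0.949, -0.315, -0.08], [0.0, 0.0, 0.0, 1.0]]
0.01 (array([0.56641244, 0.06335188]), 245, np.float64(0.00025700639750272924))
0.02 (array([0.56638419, 0.06314423]), 607, np.float64(0.00034446658648688844))
0.044 (array([0.56627873, 0.06264407]), 1795, np.float64(0.000873254096048541))
(array([0.5638402 , 0.09191408]), np.float64(0.1392790328550032), 48, (array([0.5641606 , 0.09147253]), np.float64(0.19356596680084956), 5741))
```

View pics/w1.png

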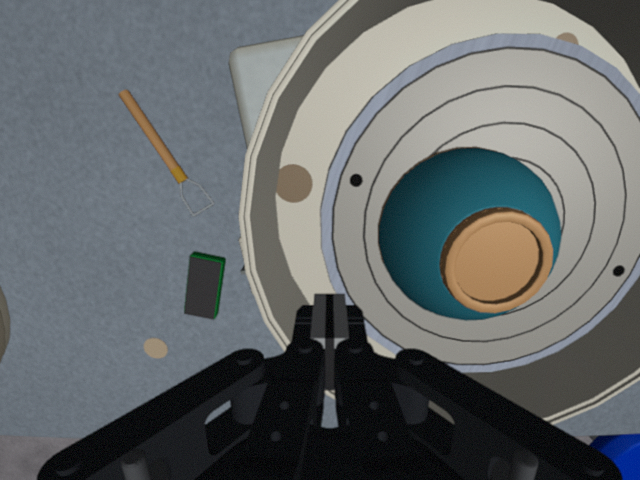

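Emit:
send_rows --commands "1 5 0 0 0 0 7; 1 0 0 0 0 0 7; 1 0 0 0 0 0 7; 1 0 0 0 0 0 7; 1 0 0 0 0 0 7; 1 0 0 0 0 0 7; 1 0 0 0 0 0 7; 1 0 0 0 0 0 7"

```text
t: 3.17
position: [0.5718, -0.0171, 0.4827]
tool_rot: [-0.753, 1.451, 0.729]
force: [0.5, -0.2, -0.8]
gripper_width: -0.0003
```

Emit:
send_rows --commands "1 0 0 -10 0 0 7; 1 0 0 -10 0 0 7; 1 0 0 -10 0 0 7; 1 0 0 -10 0 0 7; 1 0 0 -10 0 0 7; 1 0 0 -10 0 0 3; 1 0 0 -10 0 0 0; 1 0 0 0 0 0 0"

```text
t: 3.83
position: [0.5577, 0.168, 0.3874]
tool_rot: [-1.211, 1.359, 0.906]
force: [0.7, -0.4, -0.8]
gripper_width: -0.0
```

Emit:
send_rows --commands "1 0 0 -15 0 0 0; 1 0 0 -15 0 0 0; 1 0 0 -10 0 0 0; 1 0 0 -6 0 0 0; 1 0 0 -3 0 0 0; 1 0 0 0 0 0 0; 1 0 0 0 0 0 0"

```text
t: 4.42
position: [0.5619, 0.1664, 0.3509]
tool_rot: [-1.21, 1.345, 0.892]
force: [-8.8, 3.8, 32.9]
gripper_width: 0.0001
```

```bash
python3 - <<'E'
from h import *
s=robot.sense();print(s['t'],s['position'],s['force'],s['joint_pos']);print(np.round(R.from_rotvec(s['tool_rot']).as_matrix(),3))
d=snap('wrist');a=d['img'][:,:,::-1];b=snap('side')['img'][:,:,::-1]
cv2.imwrite('pics/w2.png',np.hstack([cv2.resize(a,(400,300)),cv2.resize(b[130:355,187:487],(400,300))]))
E
```

```text
4.4167 [0.56192659 0.16642838 0.35086242] [-8.83498431  3.75188656 32.91055947] [ 0.20497966  0.16483974  1.69976694 -0.19944907  1.23602253 -2.65768753]
[[ 0.083 -0.972  0.222]
 [-0.174  0.205  0.963]
 [-0.981 -0.119 -0.152]]
```

View pics/w2.png

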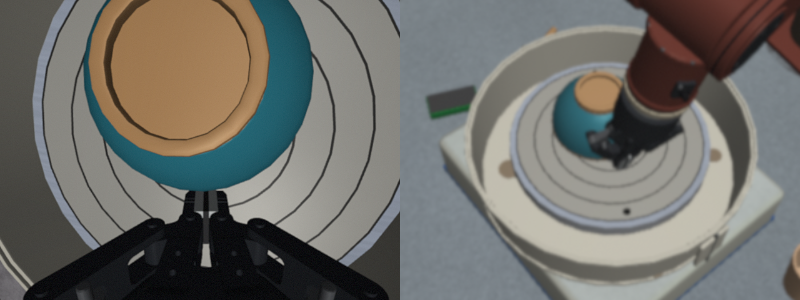

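Emit:
send_rows --commands "1 0 0 5 0 0 0; 1 0 5 10 0 0 0; 1 0 5 20 0 0 0; 1 0 0 30 0 0 0; 1 0 0 30 0 0 0; 1 0 0 30 0 0 0; 1 0 0 0 0 0 0"

```text
t: 5.1
position: [0.56, 0.1777, 0.4741]
tool_rot: [-1.209, 1.349, 0.89]
force: [1.9, 1.5, 1.6]
gripper_width: 0.0002
```

```bash
cat >> h.py <<'E'
def bowl(n):
    d=snap(n);W=pts(d);r=robot.trace('bowl',n)
    P=W[r[0]['pixels']] if r else np.zeros((0,3));P=P[~np.isnan(P[:,0])]
    print(n,'bowl',[(h,*[np.round(v*1000,1) if i!=1 else v for i,v in enumerate(fitr(Q,rr))]) for h,rr in((.01,.065),(.02,.064),(.044,.055)) for Q in [P[abs(P[:,2]-.18-h)<.003]] if len(Q)>5])
    try:
        w=wheel(d,W,n);print('  wheel',np.round(w[0]*1000,1),w[1],w[2],np.round(w[3][0]*1000,1))
    except Exception as e: print(e)
    return d
def st():
    s=robot.sense();print(round(s['t'],2),np.round(s['position'],4),np.round(s['force'],1),np.round(s['joint_pos'],2));print(np.round(R.from_rotvec(s['tool_rot']).as_matrix(),3).tolist())
E
python3 - <<'E'
from h import *
st()
for n in('scene','side'):bowl(n)
E
```

```text
5.1 [0.56   0.1777 0.4741] [1.9 1.5 1.6] [ 0.23  0.09  1.55 -0.19  1.46 -2.68]
[[0.082, -0.971, 0.224], [-0.176, 0.207, 0.962], [-0.981, -0.118, -0.154]]
scene bowl [(0.01, array([562.6,  62.4]), 59, np.float64(0.2)), (0.02, array([562.5,  62.3]), 128, np.float64(0.4)), (0.044, array([562.6,  62.4]), 345, np.float64(1.1))]
  wheel [563.   93.1] 0.13923418065183185 61 [562.4  92.3]
side bowl [(0.01, array([563.1,  61.2]), 118, np.float64(0.4)), (0.02, array([563.1,  61.2]), 170, np.float64(0.6)), (0.044, array([562.8,  61.4]), 247, np.float64(1.1))]
  wheel [563.5  92.6] 0.1394313870256026 55 [563.3  92.4]
```

```bash
cat >> h.py <<'E'
def turn(yaw):
    Rd=R.from_euler('z',yaw,degrees=True).as_matrix()@np.array([[0,0,1],[0,1,0],[-1,0,0]])
    Rc=R.from_rotvec(robot.sense()['tool_rot']).as_matrix()
    print('turn',np.round(np.degrees(R.from_matrix(Rd@Rc.T).as_rotvec()),2))
E
python3 -c "
from h import *
turn(60);turn(50)"
```

```text
turn [ 10.83   2.37 -17.47]
turn [ 11.06   1.43 -27.43]
```

Emit:
send_rows --commands "1 0 0 5 2.7 0.6 -4.4; 1 0 0 5 2.7 0.6 -4.4; 1 0 0 0 2.7 0.6 -4.4; 1 0 0 0 2.7 0.6 -4.4; 1 0 -10 0 0 0 -7; 1 0 -10 0 0 0 -7; 1 0 -10 0 0 0 -7; 1 0 0 0 0 0 0"

```text
t: 5.97
position: [0.5589, 0.1463, 0.4735]
tool_rot: [-0.528, 1.509, 0.526]
force: [0.7, -0.4, 0.4]
gripper_width: 0.0
```

```bash
python3 -c "
from h import *
st();turn(-90);turn(30)"
```

```text
5.97 [0.5589 0.1463 0.4735] [ 0.7 -0.4  0.4] [ 0.12  0.07  1.56 -0.    1.51 -2.12]
[[-0.003, -0.623, 0.782], [-0.002, 0.782, 0.623], [-1.0, 0.0, -0.004]]
turn [-1.2000e-01 -2.4000e-01 -1.2855e+02]
turn [ 0.12 -0.18 -8.55]
```

Emit:
send_rows --commands "1 0 -12 0 0 0 -7; 1 0 -12 0 0 0 -7; 1 0 -12 0 0 0 -7; 1 0 -12 0 0 0 -7; 1 0 -12 0 0 0 -7; 1 0 -12 0 0 0 -7; 1 0 -12 0 0 0 -7; 1 0 -12 0 0 0 -7"

```text
t: 6.63
position: [0.5588, 0.0516, 0.4741]
tool_rot: [0.235, 1.561, -0.237]
force: [0.7, -1.2, 0.5]
gripper_width: 0.0003
```

Emit:
send_rows --commands "1 0 -12 0 0 0 -7; 1 0 -12 0 0 0 -7; 1 0 -12 0 0 0 -7; 1 0 -12 0 0 0 -7; 1 0 -12 0 0 0 -7; 1 0 -12 0 0 0 -7; 1 0 -12 0 0 0 -7; 1 0 -6 0 0 0 -7"

```text
t: 7.3
position: [0.5589, -0.039, 0.4741]
tool_rot: [0.99, 1.337, -0.993]
force: [0.0, 0.1, 0.1]
gripper_width: -0.0001
```

Emit:
send_rows --commands "1 2 -3 0 0 0 -7; 1 2 0 0 0 0 -7; 1 0 0 0 0 0 -2.5; 1 0 0 0 0 0 0"

```text
t: 7.63
position: [0.563, -0.041, 0.4741]
tool_rot: [1.202, 1.217, -1.205]
force: [0.2, -0.2, -0.9]
gripper_width: 0.0002
```

```bash
python3 -c "
from h import *
st();turn(-90)"
```

```text
7.63 [ 0.563  -0.041   0.4741] [ 0.2 -0.2 -0.9] [-0.21  0.04  1.6   0.    1.51 -0.22]
[[-0.004, 1.0, 0.009], [0.001, 0.009, -1.0], [-1.0, -0.004, -0.001]]
turn [-0.05 -0.21 -0.5 ]
```

Emit:
send_rows --commands "1 0 0 -20 0 0 0; 1 0 0 -20 0 0 0; 1 0 0 -20 0 0 0; 1 0 0 -20 0 0 0; 1 0 0 -15 0 0 0; 1 0 0 -10 0 0 0; 1 0 0 -7 0 0 0; 1 0 0 0 0 0 0"

```text
t: 8.3
position: [0.5625, -0.0409, 0.3616]
tool_rot: [1.201, 1.217, -1.205]
force: [0.5, -0.4, 0.2]
gripper_width: -0.0
```

```bash
python3 - <<'E'
from h import *
st();d=bowl('side');c=bowl('scene')
cv2.imwrite('pics/s3.png',np.hstack([cv2.resize(d['img'][130:355,187:487,::-1],(400,300),interpolation=2),cv2.resize(c['img'][130:355,187:487,::-1],(400,300),interpolation=2)]))
E
```

```text
8.3 [ 0.5625 -0.0409  0.3616] [ 0.5 -0.4  0.2] [-0.21  0.11  1.73 -0.    1.3  -0.22]
[[-0.004, 1.0, 0.009], [0.001, 0.009, -1.0], [-1.0, -0.004, -0.001]]
side bowl [(0.01, array([563.1,  61.1]), 105, np.float64(0.5)), (0.02, array([563. ,  61.1]), 172, np.float64(0.5)), (0.044, array([563.2,  61.2]), 318, np.float64(1.3))]
  wheel [563.5  92.7] 0.13935165873619243 62 [563.4  92.4]
scene bowl [(0.01, array([678.5,  67.1]), 64, np.float64(10.7)), (0.02, array([562.7,  62.5]), 120, np.float64(0.4)), (0.044, array([562.6,  62.2]), 337, np.float64(1.1))]
  wheel [563.1  93.1] 0.1392344001752294 62 [562.3  92.2]
```

View pics/s3.png

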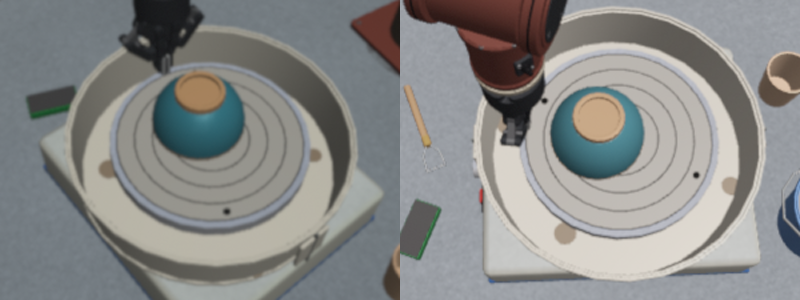

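Emit:
send_rows --commands "1 0 8 0 0 0 0; 1 0 8 0 0 0 0; 1 0 4 0 0 0 0; 1 0 2 0 0 0 0; 1 0 1 0 0 0 0; 1 0 0 0 0 0 0"

```text
t: 9.0
position: [0.563, -0.0178, 0.3636]
tool_rot: [1.203, 1.214, -1.204]
force: [-0.5, 0.7, 0.3]
gripper_width: 0.0004
```

Emit:
send_rows --commands "1 0 1 0 0 0 0; 1 0 1 0 0 0 0; 1 0 1 0 0 0 0; 1 0 1 0 0 0 0"

```text
t: 9.33
position: [0.563, -0.0143, 0.3635]
tool_rot: [1.204, 1.214, -1.205]
force: [-0.0, 0.1, 0.3]
gripper_width: 0.0004
```

Emit:
send_rows --commands "1 0 1 0 0 0 0; 1 0 1 0 0 0 0; 1 0 1 0 0 0 0; 1 0 1 0 0 0 0"

```text
t: 9.67
position: [0.563, -0.0104, 0.3635]
tool_rot: [1.203, 1.213, -1.205]
force: [0.5, -4.0, -0.2]
gripper_width: 0.0001
```

Emit:
send_rows --commands "1 0 1 0 0 0 0; 1 0 1 0 0 0 0; 1 0 1 0 0 0 0; 1 0 1 0 0 0 0"

```text
t: 10.0
position: [0.563, -0.0061, 0.3635]
tool_rot: [1.203, 1.213, -1.205]
force: [-0.1, -3.7, -0.4]
gripper_width: 0.0
```

```bash
python3 - <<'E'
from h import *
st();bowl('side');bowl('scene')
E
```

```text
10.0 [ 0.563  -0.0061  0.3635] [-0.1 -3.7 -0.4] [-0.15  0.11  1.73 -0.    1.3  -0.16]
[[-0.001, 1.0, 0.007], [0.0, 0.007, -1.0], [-1.0, -0.001, -0.0]]
side bowl [(0.01, array([562.8,  68.9]), 118, np.float64(0.3)), (0.02, array([562.9,  69. ]), 176, np.float64(0.6)), (0.044, array([562.8,  69. ]), 318, np.float64(1.2))]
  wheel [563.3  92.7] 0.13932702092890958 67 [563.4  92.3]
scene bowl [(0.01, array([562.3,  70.4]), 56, np.float64(0.3)), (0.02, array([562.3,  70.3]), 121, np.float64(0.4)), (0.044, array([562.3,  70.3]), 354, np.float64(1.1))]
  wheel [563.1  93.3] 0.13918007675420085 55 [562.4  92.2]
```

Emit:
send_rows --commands "1 0 1 0 0 0 0; 1 0 1 0 0 0 0; 1 0 1 0 0 0 0; 1 0 1 0 0 0 0; 1 0 1 0 0 0 0; 1 0 1 0 0 0 0; 1 0 1 0 0 0 0; 1 0 1 0 0 0 0"

```text
t: 10.87
position: [0.563, 0.0019, 0.3635]
tool_rot: [1.203, 1.214, -1.205]
force: [0.2, -3.0, -0.5]
gripper_width: -0.0001
```

Emit:
send_rows --commands "1 0 1 0 0 0 0; 1 0 1 0 0 0 0; 1 0 1 0 0 0 0; 1 0 1 0 0 0 0; 1 0 1 0 0 0 0; 1 0 1 0 0 0 0; 1 0 1 0 0 0 0; 1 0 1 0 0 0 0"

```text
t: 11.53
position: [0.563, 0.0099, 0.3635]
tool_rot: [1.204, 1.214, -1.205]
force: [0.4, -3.6, 0.1]
gripper_width: 0.0001
```

```bash
python3 - <<'E'
from h import *
st();bowl('side');bowl('scene')
E
```

```text
11.53 [0.563  0.0099 0.3635] [ 0.4 -3.6  0.1] [-0.12  0.11  1.73 -0.    1.3  -0.13]
[[-0.001, 1.0, 0.007], [0.0, 0.007, -1.0], [-1.0, -0.001, -0.0]]
side bowl [(0.01, array([562.2,  85.1]), 116, np.float64(0.4)), (0.02, array([562.,  85.]), 176, np.float64(0.5)), (0.044, array([562.3,  85.2]), 326, np.float64(1.1))]
  wheel [563.6  93.1] 0.13915944213057974 51 [563.3  92.4]
scene bowl [(0.01, array([561.6,  86.5]), 68, np.float64(0.3)), (0.02, array([561.5,  86.4]), 119, np.float64(0.4)), (0.044, array([561.8,  86.3]), 328, np.float64(1.1))]
  wheel [563.4  93.3] 0.1390207585754966 46 [562.3  92.2]
```

Emit:
send_rows --commands "1 0 1 0 0 0 0; 1 0 1 0 0 0 0; 1 0 1 0 0 0 0; 1 0 1 0 0 0 0; 1 0 1 0 0 0 0; 1 0 1 0 0 0 0; 1 0 0.5 0 0 0 0; 1 0 0 0 0 0 0"

```text
t: 12.4
position: [0.563, 0.0165, 0.3635]
tool_rot: [1.203, 1.214, -1.205]
force: [0.2, -2.8, -0.4]
gripper_width: -0.0001
```

Emit:
send_rows --commands "1 0 -3 0 0 0 0; 1 0 -10 0 0 0 0; 1 0 -15 5 0 0 0; 1 0 0 30 0 0 0; 1 0 0 30 0 0 0; 1 0 0 30 0 0 0; 1 0 0 25 0 0 0; 1 0 0 0 0 0 0"

```text
t: 13.07
position: [0.5638, -0.0123, 0.4905]
tool_rot: [1.208, 1.205, -1.198]
force: [0.8, -0.0, 0.5]
gripper_width: 0.0002
```

```bash
cat >> h.py <<'E'
def top(d,c=(.563,.0925),z=.18,S=2000,h=.15):
    # orthographic view of plane z; rows +x down, cols +y right
    n=int(2*h*S);g=(np.arange(n)+.5)/S-h
    X,Y=np.meshgrid(c[0]+g,c[1]+g,indexing='ij')
    P=np.stack([X,Y,np.full_like(X,z)],-1).reshape(-1,3)
    C=(P-d['pose'][:3,3])@d['pose'][:3,:3]*np.array([1,-1,-1])
    p=cv2.projectPoints(C,np.zeros(3),np.zeros(3),d['K'],np.array([d['k1'],0,0,0.]))[0].reshape(n,n,2).astype(np.float32)
    return cv2.remap(d['img'][:,:,::-1].copy(),p[...,0],p[...,1],cv2.INTER_CUBIC)
E
python3 - <<'E'
from h import *
st();a=bowl('side');b=bowl('scene');bowl('wrist')
cv2.imwrite('pics/t4.png',np.hstack([cv2.resize(top(a),(400,400)),cv2.resize(top(b),(400,400))]))
E
```

```text
13.07 [ 0.5638 -0.0123  0.4905] [ 0.8 -0.   0.5] [-0.16  0.03  1.58  0.    1.53 -0.17]
[[0.009, 1.0, 0.007], [-0.001, 0.007, -1.0], [-1.0, 0.009, 0.001]]
side bowl [(0.01, array([561.8,  91.6]), 123, np.float64(0.4)), (0.02, array([561.8,  91.7]), 181, np.float64(0.5)), (0.044, array([561.8,  91.7]), 337, np.float64(1.2))]
  wheel [563.5  92.9] 0.13926788941162405 63 [563.4  92.3]
scene bowl [(0.01, array([561.3,  92.8]), 50, np.float64(0.2)), (0.02, array([561.2,  92.9]), 123, np.float64(0.4)), (0.044, array([561.4,  92.8]), 351, np.float64(1.1))]
  wheel [563.   93.2] 0.13928569312434896 62 [562.4  92.3]
wrist bowl [(0.02, array([562.9,  92.1]), 16, np.float64(0.1)), (0.044, array([562.9,  91.8]), 1700, np.float64(0.9))]
  wheel [563.9  92.2] 0.13928002953534208 39 [563.9  92.1]
```

View pics/t4.png

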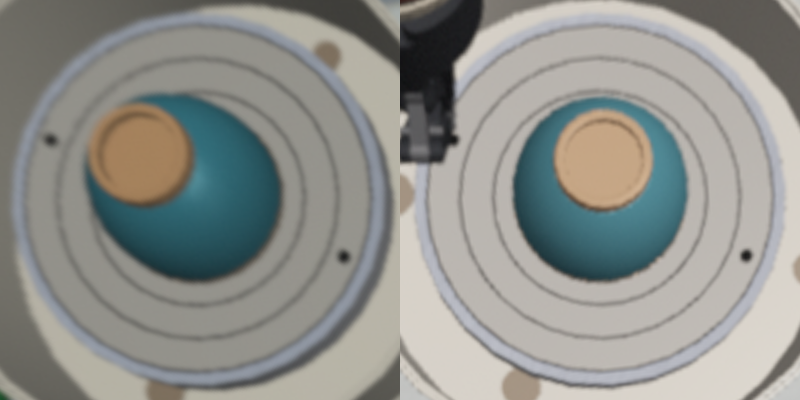

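```bash
cat >> h.py <<'E'
def margins(d,c=(.563,.0925)):
    S=2000;im=top(d,c,S=S);hsv=cv2.cvtColor(im,cv2.COLOR_BGR2HSV);g=im.min(2).astype(float)
    n=len(im);cam=d['pose'][:2,3]-np.array(c);a0=np.arctan2(cam[1],cam[0])
    E=[];G={80:[],105:[]}
    for a in a0+np.radians(np.arange(-60,61,3)):
        u=np.array([np.cos(a),np.sin(a)]);r=np.arange(45,125,.25)/1000
        X=(n/2+r[:,None]*u*S).astype(int)
        sat=hsv[X[:,0],X[:,1],1].astype(float);v=g[X[:,0],X[:,1]]
        k=np.where(sat>90)[0]
        if len(k) and k[-1]<140: E.append(np.array(c)+r[k[-1]]*u)
        for R0 in G:
            m=abs(r*1000-R0)<7;G[R0].append(np.array(c)+r[m][np.argmin(v[m])]*u)
    b=fitr(np.array(E),.065);print('edge bowl',np.round(b[0]*1000,1),b[1],np.round(b[2]*1000,2))
    for R0 in G:
        q=fitr(np.array(G[R0]),R0/1000);print('  ring',R0,np.round(q[0]*1000,1),np.round(q[2]*1000,2))
E
python3 - <<'E'
from h import *
margins(snap('side'));margins(snap('scene'))
E
```

```text
edge bowl [557.2  86.2] 41 0.25
  ring 80 [561.7  90.4] 0.12
  ring 105 [561.8  90.4] 0.25
edge bowl [556.5  92.4] 41 0.29
  ring 80 [561.1  92.6] 0.14
  ring 105 [561.1  92.6] 0.2
```

Emit:
send_rows --commands "1 -10 8 0 0 0 7; 1 -10 8 0 0 0 7; 1 -10 8 0 0 0 7; 1 -10 8 0 0 0 7; 1 -10 8 0 0 0 7; 1 -10 8 0 0 0 7; 1 -10 8 0 0 0 7; 1 -10 8 0 0 0 7"

```text
t: 14.13
position: [0.4824, 0.0527, 0.4828]
tool_rot: [0.453, 1.524, -0.456]
force: [0.4, 0.3, 0.1]
gripper_width: -0.0
```

Emit:
send_rows --commands "1 -10 8 0 0 0 7; 1 -5 8 0 0 0 7; 1 -5 8 0 0 0 7; 1 -5 8 0 0 0 7; 1 0 8 0 0 0 6; 1 0 0 0 0 0 0; 1 0 0 0 0 0 0"

```text
t: 14.72
position: [0.4579, 0.0925, 0.483]
tool_rot: [-0.005, 1.572, 0.003]
force: [0.1, -0.9, -0.4]
gripper_width: -0.0
```

```bash
python3 -c "
from h import *
st();turn(0)"
```

```text
14.72 [0.4579 0.0925 0.483 ] [ 0.1 -0.9 -0.4] [ 0.03 -0.21  1.81 -0.    1.54 -1.54]
[[-0.001, -0.005, 1.0], [-0.001, 1.0, 0.005], [-1.0, -0.001, -0.001]]
turn [ 0.08 -0.05 -0.28]
```

Emit:
send_rows --commands "1 0 0 -25 0 0 0; 1 0 0 -25 0 0 0; 1 0 0 -25 0 0 0; 1 0 0 -25 0 0 0; 1 0 0 -12 0 0 0; 1 0 0 -7 0 0 0; 1 0 0 0 0 0 0"

```text
t: 15.3
position: [0.4577, 0.092, 0.3632]
tool_rot: [-0.005, 1.574, 0.003]
force: [0.3, -0.0, 0.0]
gripper_width: -0.0
```

Emit:
send_rows --commands "1 8 0 0 0 0 0; 1 7 0 0 0 0 0; 1 4 0 0 0 0 0; 1 2 0 0 0 0 0; 1 0 0 0 0 0 0"

```text
t: 15.72
position: [0.4798, 0.0923, 0.3653]
tool_rot: [-0.006, 1.57, 0.004]
force: [-0.3, -0.3, 0.9]
gripper_width: -0.0004
```

Emit:
send_rows --commands "1 1 0 0 0 0 0; 1 1 0 0 0 0 0; 1 1 0 0 0 0 0; 1 0 0 0 0 0 0"

```text
t: 16.05
position: [0.482, 0.0923, 0.3645]
tool_rot: [-0.007, 1.571, 0.005]
force: [0.1, -0.4, 1.1]
gripper_width: 0.0001
```

Emit:
send_rows --commands "1 1 0 0 0 0 0; 1 0 0 0 0 0 0"

```text
t: 16.22
position: [0.483, 0.0923, 0.3646]
tool_rot: [-0.007, 1.571, 0.005]
force: [-0.1, -0.2, 0.2]
gripper_width: 0.0001
```

Emit:
send_rows --commands "1 1 0 0 0 0 0; 1 0 0 0 0 0 0"

```text
t: 16.38
position: [0.4841, 0.0923, 0.3645]
tool_rot: [-0.007, 1.571, 0.005]
force: [-1.1, -0.7, 0.3]
gripper_width: -0.0
```

Emit:
send_rows --commands "1 1 0 0 0 0 0; 1 0 0 0 0 0 0"

```text
t: 16.55
position: [0.4851, 0.0923, 0.3645]
tool_rot: [-0.007, 1.571, 0.005]
force: [-0.1, 1.2, 0.4]
gripper_width: -0.0001
```

Emit:
send_rows --commands "1 1 0 0 0 0 0; 1 0 0 0 0 0 0"

```text
t: 16.72
position: [0.486, 0.0923, 0.3645]
tool_rot: [-0.006, 1.571, 0.005]
force: [-0.6, 0.8, -0.2]
gripper_width: -0.0003
```

```bash
python3 - <<'E'
from h import *
st();bowl('side');bowl('scene')
E
```

```text
16.72 [0.486  0.0923 0.3645] [-0.6  0.8 -0.2] [ 0.03 -0.06  1.9  -0.    1.3  -1.55]
[[-0.0, -0.007, 1.0], [-0.001, 1.0, 0.007], [-1.0, -0.001, -0.0]]
side bowl [(0.01, array([561.8,  91.7]), 119, np.float64(0.5)), (0.02, array([561.8,  91.7]), 186, np.float64(0.6)), (0.044, array([561.7,  91.6]), 310, np.float64(1.1))]
  wheel [563.8  92.9] 0.13920754068668406 55 [563.3  92.4]
scene bowl [(0.01, array([561.2,  92.8]), 62, np.float64(0.2)), (0.02, array([561.3,  93. ]), 117, np.float64(0.4)), (0.044, array([561.4,  92.9]), 371, np.float64(1.1))]
  wheel [563.5  93.2] 0.13902045910826133 44 [562.4  92.3]
```

Not yet moved. Continue in small steps.

Emit:
send_rows --commands "1 0.7 0 0 0 0 0; 1 0 0 0 0 0 0"

```text
t: 17.08
position: [0.4865, 0.0923, 0.3644]
tool_rot: [-0.007, 1.572, 0.005]
force: [-2.8, 0.3, 1.0]
gripper_width: 0.0002
```

Emit:
send_rows --commands "1 0.7 0 0 0 0 0; 1 0 0 0 0 0 0"

```text
t: 17.25
position: [0.4871, 0.0923, 0.3644]
tool_rot: [-0.007, 1.572, 0.005]
force: [-4.8, 0.0, 1.6]
gripper_width: 0.0
```

Emit:
send_rows --commands "1 0.7 0 0 0 0 0; 1 0 0 0 0 0 0"

```text
t: 17.42
position: [0.488, 0.0923, 0.3644]
tool_rot: [-0.007, 1.571, 0.005]
force: [-4.6, -0.4, 1.9]
gripper_width: -0.0006
```

```bash
python3 - <<'E'
from h import *
st();bowl('side');bowl('scene')
E
```

```text
17.42 [0.488  0.0923 0.3644] [-4.6 -0.4  1.9] [ 0.03 -0.06  1.9  -0.    1.3  -1.55]
[[-0.001, -0.007, 1.0], [-0.001, 1.0, 0.007], [-1.0, -0.001, -0.001]]
side bowl [(0.01, array([563.3,  91.7]), 115, np.float64(0.4)), (0.02, array([563.5,  91.7]), 174, np.float64(0.5)), (0.044, array([563.4,  91.7]), 323, np.float64(1.2))]
  wheel [563.7  93.1] 0.139114426294184 52 [563.4  92.3]
scene bowl [(0.01, array([562.8,  93. ]), 46, np.float64(0.2)), (0.02, array([563.,  93.]), 119, np.float64(0.4)), (0.044, array([563.1,  92.9]), 337, np.float64(1.0))]
  wheel [563.5  93. ] 0.1389938985114701 45 [562.5  92.3]
```

Emit:
send_rows --commands "1 -3 0 0 0 0 0; 1 -10 0 0 0 0 0; 1 -10 0 15 0 0 0; 1 0 0 30 0 0 0; 1 0 0 30 0 0 0; 1 0 0 30 0 0 0; 1 0 0 10 0 0 0; 1 0 0 0 0 0 0"

```text
t: 18.28
position: [0.4654, 0.0924, 0.4833]
tool_rot: [-0.006, 1.563, 0.005]
force: [0.5, -0.2, -0.2]
gripper_width: 0.0001
```

Emit:
send_rows --commands "1 20 0 0 0 0 0; 1 20 0 0 0 0 0; 1 20 0 0 0 0 0; 1 20 0 0 0 0 0; 1 14 0 0 0 0 0; 1 5 0 0 0 0 0; 1 0 0 0 0 0 0; 1 0 0 0 0 0 0"

```text
t: 18.95
position: [0.5636, 0.0923, 0.4781]
tool_rot: [-0.007, 1.573, 0.005]
force: [-0.2, -0.4, -0.3]
gripper_width: -0.0004
```

```bash
python3 - <<'E'
from h import *
st();bowl('side');bowl('wrist')
E
```

```text
18.95 [0.5636 0.0923 0.4781] [-0.2 -0.4 -0.3] [ 0.02  0.05  1.57 -0.    1.52 -1.55]
[[-0.002, -0.007, 1.0], [-0.001, 1.0, 0.007], [-1.0, -0.001, -0.003]]
side bowl [(0.01, array([563.4,  91.7]), 123, np.float64(0.5)), (0.02, array([563.5,  91.8]), 195, np.float64(0.6)), (0.044, array([563.6,  91.8]), 351, np.float64(1.2))]
  wheel [563.6  93. ] 0.13921350141326222 54 [563.3  92.3]
wrist bowl [(0.01, array([564.7,  92. ]), 52, np.float64(0.1)), (0.02, array([564.6,  91.8]), 350, np.float64(0.3)), (0.044, array([564.4,  91.9]), 1639, np.float64(0.9))]
  wheel [563.6  92.1] 0.1391506924023034 51 [563.9  92. ]
```

Emit:
send_rows --commands "1 0 0 -15 0 0 0; 1 0 0 -15 0 0 0; 1 0 0 -12 0 0 0; 1 0 0 -6 0 0 0; 1 0 0 -3 0 0 0; 1 0 0 -1 0 0 0; 1 0 0 0 0 0 0; 1 0 0 0 0 0 0"

```text
t: 19.82
position: [0.5643, 0.0923, 0.4284]
tool_rot: [-0.007, 1.57, 0.005]
force: [0.0, -0.2, 0.2]
gripper_width: 0.0
```

Emit:
send_rows --commands "1 0 0 -1 0 0 0; 1 0 0 -1 0 0 0; 1 0 0 0 0 0 0; 1 0 0 0 0 0 0"

```text
t: 20.15
position: [0.5641, 0.0923, 0.4256]
tool_rot: [-0.007, 1.571, 0.005]
force: [0.5, 0.1, 0.1]
gripper_width: -0.0002
```

Emit:
send_rows --commands "1 0 0 -1 0 0 0; 1 0 0 0 0 0 0; 1 0 0 0 0 0 0"

```text
t: 20.4
position: [0.5641, 0.0923, 0.4244]
tool_rot: [-0.007, 1.571, 0.005]
force: [0.7, 0.2, -0.0]
gripper_width: -0.0001
```

Emit:
send_rows --commands "1 0 0 -1 0 0 0; 1 0 0 -1 0 0 0; 1 0 0 -1 0 0 0; 1 0 0 0 0 0 0; 1 0 0 0 0 0 0"

```text
t: 20.82
position: [0.5641, 0.0923, 0.4213]
tool_rot: [-0.007, 1.571, 0.005]
force: [0.7, -0.6, -0.6]
gripper_width: 0.0002
```

Emit:
send_rows --commands "1 0 0 -0.7 0 0 0; 1 0 0 0 0 0 0"

```text
t: 20.98
position: [0.5641, 0.0923, 0.4207]
tool_rot: [-0.007, 1.571, 0.005]
force: [0.6, 0.1, -0.2]
gripper_width: -0.0
```

Emit:
send_rows --commands "1 0 0 -0.7 0 0 0; 1 0 0 0 0 0 0"

```text
t: 21.15
position: [0.5641, 0.0923, 0.42]
tool_rot: [-0.007, 1.571, 0.005]
force: [0.2, -1.3, -0.2]
gripper_width: 0.0003
```

Emit:
send_rows --commands "1 0 0 -0.5 0 0 0; 1 0 0 0 0 0 0"

```text
t: 21.32
position: [0.5641, 0.0923, 0.4196]
tool_rot: [-0.007, 1.571, 0.005]
force: [0.6, -0.5, 1.1]
gripper_width: -0.0001
```

Emit:
send_rows --commands "1 0 0 -0.5 0 0 0; 1 0 0 0 0 0 0"

```text
t: 21.48
position: [0.5641, 0.0923, 0.4195]
tool_rot: [-0.007, 1.571, 0.005]
force: [-0.8, 0.7, 2.6]
gripper_width: -0.0003
```

Emit:
send_rows --commands "1 0 0 -0.4 0 0 0; 1 0 0 0 0 0 0"

```text
t: 21.65
position: [0.5641, 0.0923, 0.4195]
tool_rot: [-0.007, 1.57, 0.005]
force: [-2.6, -1.1, 5.7]
gripper_width: -0.0002
```

Emit:
send_rows --commands "1 0 0 -0.3 0 0 0; 1 0 0 0 0 0 0"

```text
t: 21.82
position: [0.5641, 0.0923, 0.4195]
tool_rot: [-0.007, 1.57, 0.005]
force: [-3.7, 0.5, 5.8]
gripper_width: 0.0003
```

Emit:
send_rows --commands "1 -0.3 0 -0.4 0 0 0; 1 -0.3 0 -0.4 0 0 0; 1 0 0 0 0 0 0; 1 0 0 0 0 0 0"

```text
t: 22.15
position: [0.5637, 0.0923, 0.4195]
tool_rot: [-0.007, 1.568, 0.005]
force: [-1.7, -0.0, 8.2]
gripper_width: -0.0001
```

```bash
python3 - <<'E'
from h import *
st();bowl('side');bowl('scene')
E
```

```text
22.15 [0.5637 0.0923 0.4195] [-1.7 -0.   8.2] [ 0.02  0.08  1.65 -0.    1.4  -1.55]
[[0.002, -0.007, 1.0], [-0.001, 1.0, 0.007], [-1.0, -0.001, 0.002]]
side bowl [(0.01, array([563.4,  91.6]), 120, np.float64(0.4)), (0.02, array([563.5,  91.7]), 169, np.float64(0.5)), (0.044, array([563.5,  91.8]), 327, np.float64(1.2))]
  wheel [563.8  93. ] 0.13902023671993305 50 [563.3  92.3]
scene bowl [(0.01, array([562.9,  92.9]), 53, np.float64(0.2)), (0.02, array([563. ,  92.9]), 123, np.float64(0.4)), (0.044, array([562.8,  92.9]), 300, np.float64(1.0))]
  wheel [563.1  93.2] 0.13920589053924895 61 [562.6  92.2]
```

Bowl unmoved and centred. Raise the hold to about 13 N.

Emit:
send_rows --commands "1 -0.2 0 -0.4 0 0 0; 1 -0.2 0 -0.4 0 0 0; 1 -0.1 0 -0.3 0 0 0; 1 0 0 0 0 0 0; 1 0 0 0 0 0 0; 1 0 0 0 0 0 0"

```text
t: 22.85
position: [0.5634, 0.0923, 0.4195]
tool_rot: [-0.007, 1.567, 0.005]
force: [-2.4, 0.0, 11.6]
gripper_width: 0.0001
```

Emit:
send_rows --commands "1 0 0 0 0 0 0; 1 0 0 0 0 0 0; 1 0 0 0 0 0 0; 1 0 0 0 0 0 0; 1 0 0 0 0 0 0; 1 0 0 0 0 0 0"

```text
t: 23.35
position: [0.5634, 0.0923, 0.4195]
tool_rot: [-0.007, 1.567, 0.005]
force: [-2.7, -0.7, 12.6]
gripper_width: -0.0001
```

```bash
python3 - <<'E'
from h import *
st();a=bowl('side');b=bowl('scene')
cv2.imwrite('pics/t5.png',np.hstack([cv2.resize(a['img'][130:355,187:487,::-1],(400,300),interpolation=2),cv2.resize(b['img'][130:355,187:487,::-1],(400,300),interpolation=2)]))
E
```

```text
23.35 [0.5634 0.0923 0.4195] [-2.7 -0.7 12.6] [ 0.02  0.08  1.65 -0.    1.4  -1.55]
[[0.004, -0.007, 1.0], [-0.001, 1.0, 0.007], [-1.0, -0.001, 0.004]]
side bowl [(0.01, array([563.4,  91.7]), 127, np.float64(0.4)), (0.02, array([563.6,  91.7]), 178, np.float64(0.5)), (0.044, array([563.5,  91.6]), 332, np.float64(1.3))]
  wheel [563.9  93.2] 0.13906846227906952 50 [563.3  92.3]
scene bowl [(0.01, array([562.9,  92.9]), 55, np.float64(0.2)), (0.02, array([563. ,  93.1]), 125, np.float64(0.4)), (0.044, array([562.8,  93. ]), 305, np.float64(1.1))]
  wheel [563.1  93.1] 0.13919364674824752 60 [562.7  92.3]
```

View pics/t5.png

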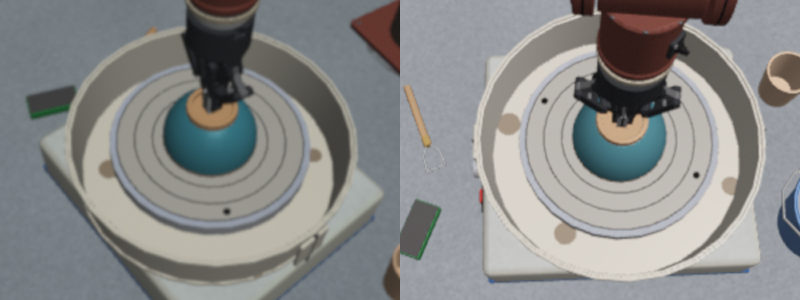

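The fingertips rest inside the foot ring, and the bowl sits concentric with the rings. The push is steady at about 12 N, so I'm handing in.

```bash
python3 -c "
from h import *
robot.close_job();st()"
```

```text
the job is handed in; nothing more can be done
the job is handed in; nothing more can be done
```

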